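# Wind the grease feeder of a rotary table and work the grease round

### The arm

A 6-joint arm with a two-finger parallel gripper is mounted at the origin on the work surface. World frame = base frame: x ahead of the robot, y to its left, z up, the work surface at z = 0. Lengths are in m, angles in degrees, forces in N, time in s.
With the tool pointing down it reaches from about 0.3 to 0.75 m from the base axis. Payload 8.5 kg.
Tool frame: the origin (TCP) lies midway between the tips of the shut fingers; the grasp point (between the pads) lies grasp_offset behind it (grasp_offset is the distance from the TCP to the grasp point, in m); z points along the fingers, y is the line along which they close (so a half turn about z gives the same grasp; the last joint's range is limited). The gripper opens to 85 mm and grips with 20 to 120 N. Pads are 22 mm wide; open, the fingers measure 114 mm over their backs; the gripper's body (76 mm by 85 mm) begins 54 mm behind the grasp point. The pads swing forward as they close: fully open they stand 13 mm farther back than shut.
Start: joints at [52.523, 21.807, 74.336, -0, 83.858, -12.336], TCP at [0.234, 0.498, 0.206] pointing down, gripper open.
Joint ranges: [-178.18, 178.18], [-50.72, 133.34], [12.68, 142.11], [-81.47, 261.47], [9.98, 163.14], [-165.26, 165.26]. Speed limits (degrees/s): [136.94, 136.94, 180, 180, 180, 180].

### API

Orientations are given as a 3x3 rotation matrix whose columns are the frame's x, y, z axes.
In Python, from rig import observe, get_image, camera_params, close_job, grasp_offset gives the robot as it stands.
- The arm moves only by the shell command python3 -m handwheel 'ROWS' [OPENING] [FORCE]. ROWS is JSON, a list of rows, each a list of 2 entries, a list of its own where there are three numbers: the shift along the tool's x, y, z as a fraction of full scale, then the turn, a rotation vector about the tool's x, y, z as a fraction of full scale. In form: [[[dx, dy, dz], [ax, ay, az]], ...]. A call has 1 to 10 rows; each row is the pose to reach, as a shift and turn from the pose commanded when the call began, along the tool's axes at that moment, turning the shorter way round; what a row does not reach only later rows make up. Full scale, the value 1, is 0.5 m for a shift and pi rad for a turn. A row lasts 1/10 s, in which the tool goes at most 50 mm and 8.59 degrees, less where a joint would pass 70% of its speed; a pose out of reach is approached as far as the arm can. A call with a number of a shift or a turn outside -1 to 1 is refused whole. A call with a gripper value outside its range is refused whole. OPENING is the opening, from 0 (shut) to 1 (fully open), set as the call begins (- or left out, the last holds). The fingers move at their own pace and stop on an object; FORCE is the grip in N (left out, the last holds). Time passes only in rows, so rows that repeat a pose let the fingers close. It gives the time, the measured TCP pose, the force, the opening and the grip force at its end, in the units of the state.
- observe(): the state, without advancing time (a new reading comes with each control period).
- get_image(name): name is "side" or "top"; returns (picture, depth): 384x512x3 uint8, red, green, blue; 384x512 float32, m along the optical axis (not along the pixel's ray), 0 where there is no reading.
- camera_params(name): a dict with "K" (3x3 intrinsics, pixels), "k1" (the pictures are not rectified: a ray, as slopes to the right and down, at radius r is drawn at 1 + k1 r^2 times it, then the intrinsics apply), "R" (3x3) and "t" (3): a world point X has camera coordinates R X + t. Camera axes: x right, y down, z forward; pixel columns grow to the right and rows downward; lengths in m; the calibration is good to about 2 mm. A picture is of the moment at which its call begins. camera_params takes no time and is no camera call.
- close_job(): hands the job in; it is judged then, once.
The state is a dict: "time_s": time; "q": joint angles; "qvel": joint speeds; "joint_efforts": joint torques, N m; "position": TCP position; "tool_rot": TCP orientation; "ft_force": force on the tool from outside, world axes, zero at the start; "wrist_torque": the same for the moment, N m; "grip_width": finger opening in m; "gripper_force": force on a finger pad.
Only numpy, scipy, OpenCV 4.12 (cv2) and the standard library are available. Lean on these libraries where they do the work, as an engineer would, in place of code of your own. Each camera call takes 0.05 s, during which the arm holds its last target. There are 200 camera calls.

### The job

First take the finished steel sleeve off the rotary table and stand it upright in the free half of the wooden tray. Then wind the butterfly key of the spring grease feeder clockwise (seen from above), regripping it as often as needed, until the rising pin beside it is level with the top of the fixed post next to it. Last, take the table's black handle and turn the plate clockwise through one full turn, to carry the grease round, so that the handle ends in line with the index block again, and let go. Do not shift or tip the small things that stand close round the machine or the bush in the tray.

Things in the scene. Friction and masses are not known exactly. Their poses are not given: they have to be found in the camera images.
- fixture: grey iron foot, fixed, carrying a rotary table and a grease feeder 150 mm apart; origin on the bench midway between their two upright axes; the rotary table's axis is at y = -75 mm in its frame (base 176 mm across, 48 mm high), the feeder's at y = +75 mm (aluminium cup 60 mm across, top 85 mm above the bench); overall about 200 x 345 mm
- plate (a joint): turn of the rotary table's plate (steel, 150 mm across, top 65 mm above the bench), rad; 0 at the start with the handle in line with the index block, grows clockwise seen from above; 6.28 is one full turn; it cannot go below -0.25 nor past 7.0 and stays where it is left
- plate_centre (a point): centre of the top of the plate, on its axis
- handle (a point): grip point in the black upright handle of the plate: a free-spinning cylinder 22 mm across, from 71 to 125 mm above the bench, 55 mm from the plate's axis; this point is on its axis, 108 mm above the bench
- index (a point): top of the small dark index block on the rim of the rotary table's base, 81 mm from the plate's axis, flush with the top of the plate
- key (a joint): turn of the feeder's key, rad; grows clockwise seen from above as the spring is wound; an inner brake holds it against the spring where it is left; the pin rises 6 mm per rad; the key starts between 0.2 and 1.1, the wanted place is 5.83, the end stop at 7.2
- key_grip (a point): grip point of the butterfly key: an upright steel blade 40 mm long, 10 mm thick, from 97 to 125 mm above the bench, on the feeder's upright axis; this point is on the axis, 113 mm above the bench; its x axis runs along the blade's length, its z up
- pin_top (a point): centre of the top of the rising bright steel pin (10 mm across), on a small block 65 mm outboard of the key's axis; 71 to 77 mm above the bench at the start
- post_top (a point): centre of the top of the fixed dark post (10 mm across), 26 mm beside the pin, 105 mm above the bench: the wanted height of the pin's top
- sleeve: finished steel sleeve, a plain tube 40 mm outside, 24 mm inside, 45 mm high, about 250 g, standing loose on the plate near its middle; origin at the centre of its underside
- tray: open wooden tray, fixed, 200 (x) x 130 (y) x 35 mm, walls and floor 6 mm; origin at the centre of its underside; it holds the flanged bush in one half of its x length, the other half is free
- flange: flanged steel bush standing in one half of the tray, its 52 mm flange down, hub 28 mm across, 34 mm high; not to be disturbed; origin at the centre of its underside
- oiler: slim clear plastic oil bottle with black cap, 34 mm across, 110 mm high, standing close to the feeder; not to be disturbed; origin at the centre of its underside
- stub: upright dark steel bar end, 38 mm across, 85 mm high, standing close to the feeder on its other side; not to be disturbed; origin at the centre of its underside
- vblock: small steel V-block, 40 x 40 mm, 46 mm high, close to the rotary table; not to be disturbed; origin at the centre of its underside
- drillblock: yellow block with drills standing in it, fixed, 130 x 90 mm, 111 mm high over the drills; origin at the centre of its underside
Things that resemble listed ones, but are neither listed nor needed, are in the scene too. What is shaped like the sleeve but yellow is not meant. Leave any green look-alike of the tray alone.

How it is judged (in metres and radians):
On the way, in this order (a step that is already met when the one before it is completed fails the run):
1. the sleeve stands upright in the tray, released (x of sleeve in the frame of tray between -0.085 and 0.085 m and y of sleeve in the frame of tray between -0.05 and 0.05 m and z of sleeve in the frame of tray below 0.011 m and angle between sleeve's own z axis and vertical below 0.15 rad and linear speed of sleeve below 0.02 m/s and contact force between the fingers and sleeve below 0.1 N), for 0.2 s.
2. the key is wound until the pin's top is level with the post's top, within 3 mm, and the gripper has left the key (by 40 mm or more) (z of pin_top in the frame of post_top between -0.003 and 0.003 m and distance between the grasp point and key_grip above 0.04 m), for 0.2 s.
3. the plate has been turned clockwise past half a turn (value of joint plate above 3.2 rad).
At the end, for the whole second after the job is handed in: the sleeve stands upright (within 0.15 rad), at rest on the tray's floor and released; the pin's top is within 3 mm of the height of the post's top; the plate is one full turn clockwise from its start, the handle within 0.2 rad of the index block, at rest (all of step 1 and z of pin_top in the frame of post_top between -0.003 and 0.003 m and value of joint plate between 6.083 and 6.483 rad and velocity of joint plate between -0.05 and 0.05 rad/s); the robot touches nothing.
It fails at once if a bystander (flanged bush, oil bottle, bar end, V-block) is shifted by more than 25 mm (distance of any of flange, oiler, stub, vblock from where it was at the start of the episode above 0.025 m).
It fails at once if one of the standing bystanders is tipped over (angle between any of flange, oiler, stub, vblock's own z axis and vertical above 0.6 rad).
It fails at once if the plate is turned (by more than 0.5 rad) before the key is wound (value of joint plate above 0.5 rad and z of pin_top in the frame of post_top below -0.006 m).
It also fails if it takes over 72 s, if anything falls off the work surface, if the arm or the gripper's body presses on something with over 40 N, if the wrist force passes 120 N, or if a joint passes its speed limit or range.

## Working session

There is one attempt and no reset: what is moved stays moved. The work goes in short steps, Python scripts to look and compute and a shell command to move; the robot and the scene stay as the last step left them, time stands still between calls to the robot, and variables do not carry over. Pictures are saved under pics/ and viewed, at most 10 in all, crops included, and the job is handed in when it is done.

```bash
ls; mkdir -p pics
python3 - <<'E'
from rig import *
import cv2,numpy as np
for n in("side","top"):
    im,d=get_image(n); cv2.imwrite(f"pics/{n}0.png",im[:,:,::-1]); np.savez(f"{n}0.npz",im=im,d=d)
    p=camera_params(n); print(n,p)
print(grasp_offset if not callable(grasp_offset) else grasp_offset()); s=observe();print(s)
E
```

```text
pics
side {'K': array([[475.57487237,   0.        , 254.90895139],
       [  0.        , 475.57487237, 191.68741138],
       [  0.        ,   0.        ,   1.        ]]), 'k1': -0.08858616052317532, 'R': array([[ 0.99220122, -0.12407521, -0.01191965],
       [-0.09722676, -0.7105509 , -0.69689624],
       [ 0.07799803,  0.69262021, -0.7170729 ]]), 't': array([-0.4430437 ,  0.10392297,  1.27998297])}
top {'K': array([[413.65831145,   0.        , 255.70992047],
       [  0.        , 413.65831145, 181.42808035],
       [  0.        ,   0.        ,   1.        ]]), 'k1': -0.04794773255615024, 'R': array([[ 0.01078014, -0.99946926,  0.03074056],
       [-0.98067753, -0.01657283, -0.19492802],
       [ 0.19533402, -0.02804523, -0.9803357 ]]), 't': array([-0.03965066,  0.4661718 ,  1.13653488])}
0.0187
{'time_s': 0.1, 'q': array([ 5.25252160e+01,  2.18378050e+01,  7.43789171e+01,  8.82723705e-05,
        8.38574459e+01, -1.23354368e+01]), 'qvel': array([-0.02744564, -0.01570454, -0.02694852,  0.03431627,  0.04216122,
       -0.16801062]), 'joint_efforts': array([ 4.47029073e-03, -4.49222660e+01, -2.31656313e+01, -1.06760317e-04,
        3.67593297e-03, -3.94540336e-05]), 'position': array([0.23347131, 0.49766951, 0.205476  ]), 'tool_rot': array([[-9.05277092e-01,  4.24820863e-01, -7.88789859e-04],
       [ 4.24821504e-01,  9.05276552e-01, -1.02639054e-03],
       [ 2.78040849e-04, -1.26426274e-03, -9.99999162e-01]]), 'ft_force': array([ 0.86267112,  0.41295912, -0.13151125]), 'wrist_torque': array([-0.01218099, -0.01010999, -0.03923457]), 'gripper_force': 0.0, 'grip_width': 0.08550746804865972}
```

View pics/top0.png

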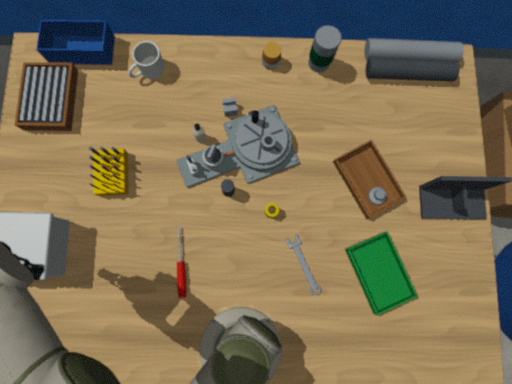

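View pics/side0.png

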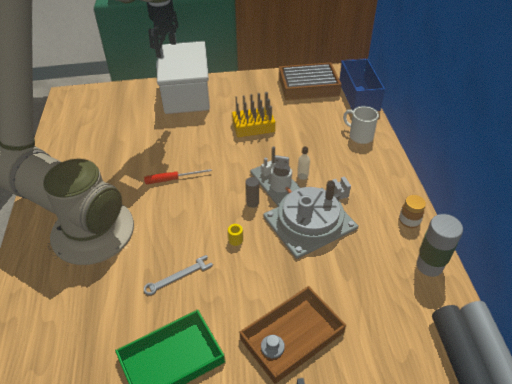

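The top view shows the rotary table near (263,143) with the handle at (255,117) and the sleeve at (269,143). The feeder is at (212,155), the tray at (370,180) with the bush at (378,195), the oiler at (198,130), the stub at (228,187) and the V-block at (231,107). The side view shows the same items; the table is at (310,215).

Run:
```python
import cv2,numpy as np
a=np.load("top0.npz")["im"][85:215,165:315,::-1]; b=np.load("side0.npz")["im"][135:265,235:365,::-1]
a=cv2.resize(a,(690,598),interpolation=3);b=cv2.resize(b,(598,598),interpolation=3)
cv2.imwrite("pics/a.png",a);cv2.imwrite("pics/b.png",b)
```

```text
(no output)
```

View pics/a.png

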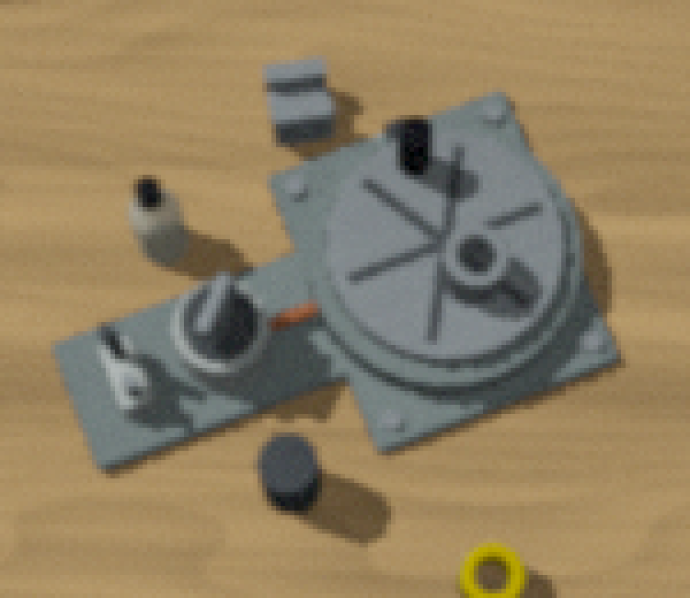

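View pics/b.png

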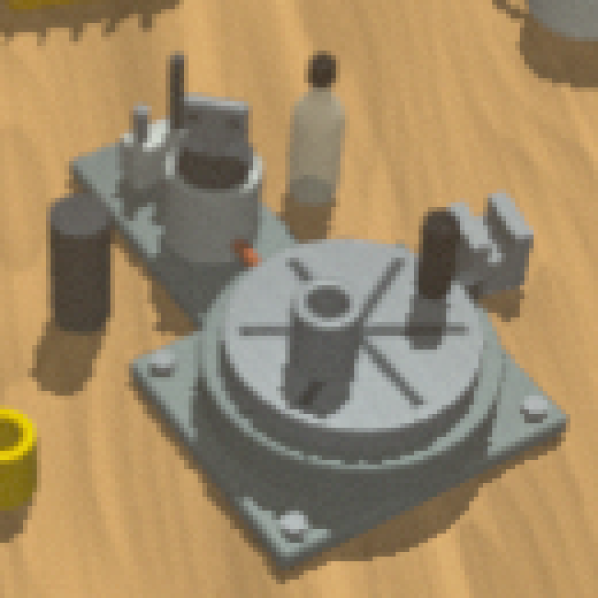

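The zoomed views show these points (crop pixels, scale 4.6):

| Point | Top crop | Side crop |
|---|---|---|
| Sleeve top | (477,255) | (328,303) |
| Handle top | (413,128) | (440,222) |
| Blade top | about (217,305) | (185,98) to (247,108) |
| Pin top | (133,390) | (141,110) |
| Post top | (107,330) | (177,58) |

The index block is hidden or faint beyond the handle.

```bash
cat > h.py <<'E'
import numpy as np,cv2
from rig import camera_params
P={n:camera_params(n) for n in("side","top")}
C={n:-p["R"].T@p["t"] for n,p in P.items()}
def norm(n,uv):
    p=P[n];u=np.atleast_2d(np.asarray(uv,float));K=p["K"]
    return cv2.undistortPoints(u[:,None],K,np.array([p["k1"],0,0,0.]))[:,0]
def ray(n,uv):
    x=norm(n,uv);r=np.c_[x,np.ones(len(x))]@P[n]["R"];return r
def onz(n,uv,z):
    r=ray(n,uv);return C[n]+r*((z-C[n][2])/r[:,2])[:,None]
def tri(ut,us):
    a=ray("top",ut)[0];b=ray("side",us)[0]
    s=np.linalg.lstsq(np.c_[a,-b],C["side"]-C["top"],rcond=None)[0]
    p=C["top"]+a*s[0];q=C["side"]+b*s[1];return (p+q)/2,np.linalg.norm(p-q)
def cloud(n,d):
    v,u=np.nonzero(d>0);x=norm(n,np.c_[u,v]);z=d[v,u]
    return ((np.c_[x,np.ones(len(x))]*z[:,None])-P[n]["t"])@P[n]["R"],u,v
E
python3 - <<'E'
from h import *
np.set_printoptions(precision=4,suppress=True)
print(C)
ct=lambda x,y:(165+(x+.5)/4.6-.5,85+(y+.5)/4.6-.5); cs=lambda x,y:(235+(x+.5)/4.6-.5,135+(y+.5)/4.6-.5)
for n,a,b,z in [("sleeve",(477,255),(328,302),.11),("handle",(413,127),(440,220),.125),("pc",(441,243),(363,330),.065),("pin",(133,388),(141,109),.074),("post",(107,330),(177,57),.105),("stub",(288,458),(81,208),.085),("oil",(147,188),(322,60),.11),("blade",(217,305),(217,103),.125),("cup",(222,323),(212,165),.085)]:
    print(n,*tri(ct(*a),cs(*b)),onz("top",ct(*a),z)[0],onz("side",cs(*b),z)[0])
print("blade",onz("top",[ct(228,283),ct(207,330)],.125),onz("side",[cs(185,98),cs(247,105)],.125))
cl=[]
for n in P:
    f=np.load(n+"0.npz");p,u,v=cloud(n,f["d"]);im=f["im"];cl.append(p)
    def rep(nm,m): print(n,nm,m.sum(),p[m].mean(0) if m.sum() else"",p[m].min(0) if m.sum() else"",p[m].max(0) if m.sum() else "")
    k=onz("top",ct(217,305),.125)[0]
    m=(np.hypot(*(p-k)[:,:2].T)<.035)&(p[:,2]>.100)&(p[:,2]<.14);rep("blade",m)
    q=p[m][:,:2];w,V=np.linalg.eigh(np.cov(q.T));print(w**.5,V[:,1],np.degrees(np.arctan2(V[1,1],V[0,1])))
    print("bench z",np.median(p[(abs(p[:,0]-.3)<.05)&(abs(p[:,1])<.05),2]))
    hsv=cv2.cvtColor(im,cv2.COLOR_RGB2HSV)[v,u]
    wood=(p[:,2]>.025)&(p[:,2]<.05)&(p[:,1]<-.15)&(p[:,1]>-.5)&(p[:,0]>.25)&(p[:,0]<.65)&~((hsv[:,0]>40)&(hsv[:,0]<90)&(hsv[:,1]>120))
    r=cv2.minAreaRect((p[wood][:,:2]*1000).astype(np.float32));print("tray",wood.sum(),r)
E
```

```text
{'side': array([ 0.3499, -0.8677,  0.985 ]), 'top': array([ 0.2356, -0.    ,  1.2063])}
sleeve [ 0.5712 -0.0653  0.1054] 0.0026786748639868086 [ 0.5712 -0.0649  0.11  ] [ 0.5686 -0.0698  0.11  ]
handle [ 0.644  -0.0254  0.1211] 0.006260062911730918 [ 0.6458 -0.0252  0.125 ] [ 0.6394 -0.0304  0.125 ]
pc [ 0.5964 -0.0453  0.0559] 0.002509949102708283 [ 0.5923 -0.045   0.065 ] [ 0.5953 -0.053   0.065 ]
pin [0.4947 0.1423 0.0724] 0.0009520247646778201 [0.4938 0.1421 0.074 ] [0.4949 0.1407 0.074 ]
post [0.521  0.1554 0.1017] 0.0033478278388671236 [0.5219 0.1551 0.105 ] [0.5187 0.1509 0.105 ]
stub [0.4478 0.0461 0.0864] 0.0037345166204223344 [0.45   0.0464 0.085 ] [0.4461 0.047  0.085 ]
oil [0.6082 0.1344 0.1071] 0.003885869944750753 [0.6093 0.1342 0.11  ] [0.6054 0.1303 0.11  ]
blade [0.5336 0.0889 0.1202] 0.0013212510232225793 [0.533  0.0886 0.125 ] [0.5319 0.0833 0.125 ]
cup [0.534  0.0894 0.0701] 0.005293878313996621 [0.5327 0.0884 0.085 ] [0.5283 0.0729 0.085 ]
blade [[0.5465 0.0825 0.125 ]
 [0.5178 0.0939 0.125 ]] [[0.5139 0.0903 0.125 ]
 [0.5492 0.0792 0.125 ]]
side blade 125 [0.5301 0.0843 0.1146] [0.5115 0.073  0.1003] [0.5494 0.0975 0.1261]
[0.003  0.0119] [-0.9334  0.3588] 158.97230498431108
bench z -0.001203861178309507
tray 1194 ((429.5828857421875, -345.3856201171875), (271.124755859375, 234.7830810546875), 28.89447593688965)
top blade 73 [0.5325 0.0907 0.1209] [0.5158 0.0806 0.1024] [0.5531 0.1023 0.1297]
[0.0033 0.012 ] [-0.9275  0.3737] 158.054206628079
bench z -0.0006117405653684913
tray 649 ((425.121337890625, -403.0630798339844), (339.7627868652344, 132.6858367919922), 29.01614761352539)
```

Run:
```python
from h import *
np.set_printoptions(precision=4,suppress=True)
for n,box in(("top",(328,135,412,225)),("side",(232,283,352,384))):
    f=np.load(n+"0.npz");im=f["im"];d=f["d"];hsv=cv2.cvtColor(im,cv2.COLOR_RGB2HSV)
    p,u,v=cloud(n,d)
    # tray: darker, redder than the bench
    x0,y0,x1,y1=box;m=np.zeros(d.shape,np.uint8)
    hh=hsv[y0:y1,x0:x1].astype(int);m[y0:y1,x0:x1]=((hh[...,2]<150)&(hh[...,0]<20)&(hh[...,1]>90))
    m=cv2.morphologyEx(m,cv2.MORPH_OPEN,np.ones((3,3)));m=cv2.morphologyEx(m,cv2.MORPH_CLOSE,np.ones((9,9)))
    c=max(cv2.findContours(m,0,1)[0],key=cv2.contourArea);
    w=onz(n,c[:,0],.035)[:,:2].astype(np.float32)*1000
    print(n,"tray rim",cv2.minAreaRect(w)); 
    o=np.zeros_like(im);cv2.drawContours(im,[c],-1,(0,255,255),1)
    cv2.imwrite(f"pics/tray_{n}.png",cv2.resize(im[y0-5:y1+5,x0-5:x1+5,::-1],None,fx=4,fy=4,interpolation=0))
    def reg(nm,c,r,z0,z1):
        k=(np.hypot(p[:,0]-c[0],p[:,1]-c[1])<r)&(p[:,2]>z0)&(p[:,2]<z1);q=p[k]
        cc,rr=cv2.minEnclosingCircle((q[:,:2]*1000).astype(np.float32));print(" ",nm,k.sum(),"med z",np.median(q[:,2]),"circ",np.array(cc),rr,"mean",q.mean(0))
    reg("sleeve top",(.57,-.067),.032,.102,.118)
    reg("handle",(.643,-.028),.025,.115,.13)
    reg("plate",(.594,-.048),.085,.058,.072)
    reg("bush hub",(.42,-.33),.05,.028,.05) if 0 else None
    k=(p[:,2]>.02)&(p[:,2]<.05)&(hsv[v,u,1]<60)&(p[:,1]<-.22)&(p[:,1]>-.45)&(p[:,0]>.3)&(p[:,0]<.6);print("  bush",k.sum(),p[k].mean(0))
```

```text
top tray rim ((478.1430358886719, -367.540283203125), (214.32945251464844, 145.68365478515625), 29.774429321289062)
  sleeve top 112 med z 0.10944840483929097 circ [571.4819 -64.5325] 20.031204223632812 mean [ 0.5703 -0.0643  0.1091]
  handle 55 med z 0.12457740003059152 circ [642.4688 -26.0932] 10.71096420288086 mean [ 0.6416 -0.0258  0.1238]
  plate 1795 med z 0.06486299724087988 circ [596.9712 -46.1112] 79.73541259765625 mean [ 0.5905 -0.0458  0.0648]
  bush 91 [ 0.4362 -0.3925  0.0364]
side tray rim ((478.2970886230469, -394.3749084472656), (223.79263305664062, 155.05262756347656), 29.154701232910156)
  sleeve top 125 med z 0.1077907553138247 circ [568.9582 -69.5961] 21.80254364013672 mean [ 0.5677 -0.0706  0.1076]
  handle 56 med z 0.1226657255415752 circ [639.4287 -30.2895] 12.229860305786133 mean [ 0.6392 -0.0324  0.1224]
  plate 1629 med z 0.0639416992412858 circ [596.321  -52.0886] 83.20384216308594 mean [ 0.5895 -0.0589  0.0639]
  bush 169 [ 0.4339 -0.402   0.0357]
```

```bash
cat > g.py <<'E'
import sys,json,numpy as np
from rig import observe
from scipy.spatial.transform import Rotation as Ro
# g.py x y z yawx : row to reach that TCP pose (tool down, tool x at yaw)
x,y,z,a=map(float,sys.argv[1:5]);s=observe();R=s["tool_rot"];c,n=np.cos(np.radians(a)),np.sin(np.radians(a))
T=np.array([[c,n,0],[n,-c,0],[0,0,-1.]])
d=R.T@(np.array([x,y,z])-s["position"]);r=Ro.from_matrix(R.T@T).as_rotvec()
print("row",np.round(d/.5,4).tolist(),np.round(r/np.pi,4).tolist(),"dist",round(np.linalg.norm(d),3),"deg",round(np.degrees(np.linalg.norm(r)),1))
print("at",s["position"].round(4),"q",s["q"].round(0),"F",s["ft_force"].round(1),"w",round(s["grip_width"],4),"gf",s["gripper_force"],"t",s["time_s"])
E
python3 g.py .57 -.067 .2 29.8
```

```text
row [-1.0891, -0.7364, 0.0116] [-0.0003, 0.0004, 0.6948] dist 0.657 deg 125.1
at [0.2335 0.4977 0.2055] q [ 53.  22.  74.   0.  84. -12.] F [ 0.9  0.4 -0.1] w 0.0855 gf 0.0 t 0.1
```

```bash
python3 -m handwheel '[[[-0.08,-0.055,0],[0,0,0.045]],[[-0.16,-0.11,0],[0,0,0.09]],[[-0.24,-0.165,0],[0,0,0.135]],[[-0.32,-0.22,0],[0,0,0.18]],[[-0.4,-0.275,0],[0,0,0.225]],[[-0.48,-0.33,0],[0,0,0.27]],[[-0.56,-0.385,0],[0,0,0.315]],[[-0.64,-0.44,0],[0,0,0.36]],[[-0.72,-0.495,0],[0,0,0.405]],[[-0.8,-0.55,0],[0,0,0.45]]]' 0.75 60; python3 g.py .57 -.067 .15 29.8
```

```text
time_s: 1.1
position: [0.4794, 0.0771, 0.2059]
tool_rot: [[0.284, 0.959, -0.0], [0.959, -0.284, 0.0], [0.0, -0.0, -1.0]]
ft_force: [0.6, 0.2, -0.2]
grip_width: 0.0641
gripper_force: 0.0
row [-0.2249, 0.2555, 0.1117] [-0.0001, 0.0, 0.2429] dist 0.179 deg 43.7
at [0.4794 0.0771 0.2059] q [-5. 15. 84.  0. 81. 12.] F [ 0.6  0.2 -0.2] w 0.0641 gf 0.0 t 1.1
```

```bash
python3 -m handwheel '[[[-0.045,0.051,0.022],[0,0,0.045]],[[-0.09,0.102,0.044],[0,0,0.09]],[[-0.135,0.153,0.066],[0,0,0.135]],[[-0.18,0.204,0.088],[0,0,0.18]],[[-0.225,0.2555,0.11],[0,0,0.22]],[[-0.225,0.2555,0.11],[0,0,0.243]],[[-0.225,0.2555,0.11],[0,0,0.243]]]' 0.75 60; python3 g.py .57 -.067 .072 29.8
python3 - <<'E'
from h import *
from rig import get_image
for n in P:
    im,d=get_image(n);cv2.imwrite(f"pics/c_{n}.png",cv2.resize(im[70:280,150:400,::-1] if n=="top" else im[90:290,220:420,::-1],None,fx=2.8,fy=2.8,interpolation=3))
E
```

```text
time_s: 1.8
position: [0.5702, -0.0652, 0.1501]
tool_rot: [[0.866, 0.5, -0.002], [0.5, -0.866, 0.001], [-0.001, -0.001, -1.0]]
ft_force: [0.1, 0.1, 0.5]
grip_width: 0.0641
gripper_force: 0.0
row [-0.002, 0.0031, 0.1561] [-0.0005, 0.0004, 0.0012] dist 0.078 deg 0.2
at [ 0.5702 -0.0652  0.1501] q [-18.  27.  76.   0.  78.  42.] F [0.1 0.1 0.5] w 0.0641 gf 0.0 t 1.8
```

View pics/c_side.png

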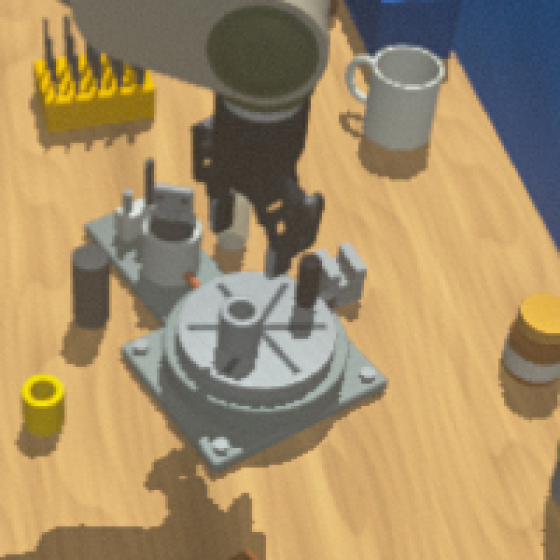

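The side view shows the fingers open above the plate, tips around (215,225) and (278,270), straddling the line above the sleeve top at (240,308). I can descend.

```bash
python3 -m handwheel '[[[-0.002,0.003,0.05],[0,0,0]],[[-0.002,0.003,0.1],[0,0,0]],[[-0.002,0.003,0.14],[0,0,0]],[[-0.002,0.003,0.156],[0,0,0]],[[-0.002,0.003,0.156],[0,0,0]]]' 0.75 60; python3 -m handwheel '[[[0,0,0],[0,0,0]],[[0,0,0],[0,0,0]],[[0,0,0],[0,0,0]],[[0,0,0],[0,0,0]],[[0,0,0],[0,0,0]],[[0,0,0],[0,0,0]]]' 0 60;  python3 g.py .57 -.067 .072 29.8
```

```text
time_s: 2.4
position: [0.5699, -0.0658, 0.0727]
tool_rot: [[0.864, 0.503, -0.001], [0.503, -0.864, 0.0], [-0.001, -0.001, -1.0]]
ft_force: [0.5, -0.4, 0.4]
grip_width: 0.064
gripper_force: 0.0
time_s: 3.0
position: [0.5709, -0.0663, 0.0748]
tool_rot: [[0.865, 0.502, 0.003], [0.502, -0.865, -0.001], [0.002, 0.002, -1.0]]
ft_force: [-1.2, 1.2, 6.3]
grip_width: 0.037
gripper_force: 59.3
row [-0.0023, 0.0003, 0.0057] [0.0006, -0.0007, 0.0019] dist 0.003 deg 0.4
at [ 0.5709 -0.0663  0.0748] q [-18.  31.  82.   0.  67.  41.] F [-1.2  1.2  6.3] w 0.037 gf 59.27163630723953 t 3.0
```

```bash
python3 -m handwheel '[[[0,0,-0.03],[0,0,0]],[[0,0,-0.1],[0,0,0]],[[0,0,-0.17],[0,0,0]],[[0,0,-0.2],[0,0,0]],[[0,0,-0.2],[0,0,0]]]' 0 60;  python3 g.py .52 -.352 .12 29.8
python3 - <<'E'
from h import *
from rig import get_image
im,d=get_image("side");cv2.imwrite("pics/d.png",cv2.resize(im[110:270,230:390,::-1],None,fx=3.7,fy=3.7,interpolation=3))
E
```

```text
time_s: 3.5
position: [0.5712, -0.0666, 0.1759]
tool_rot: [[0.865, 0.502, 0.005], [0.502, -0.865, -0.002], [0.004, 0.004, -1.0]]
ft_force: [0.5, -0.5, -3.4]
grip_width: 0.0367
gripper_force: 60.7
row [-0.3756, 0.4417, 0.1122] [0.0013, -0.0012, 0.0019] dist 0.295 deg 0.5
at [ 0.5712 -0.0666  0.1759] q [-18.  25.  74.   0.  81.  41.] F [ 0.5 -0.5 -3.4] w 0.0367 gf 60.70940259844065 t 3.5
```

View pics/d.png

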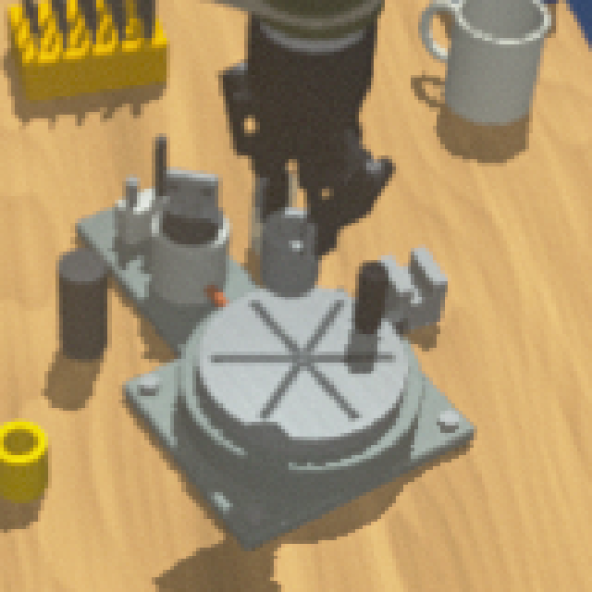

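The sleeve is held upright in the gripper, at (290,250) in the crop. The plate is clear, with its centre at (303,358).

```bash
python3 -m handwheel '[[[-0.03,0.035,0],[0,0,0]],[[-0.09,0.105,0],[0,0,0]],[[-0.15,0.175,0.01],[0,0,0]],[[-0.21,0.245,0.03],[0,0,0]],[[-0.27,0.315,0.05],[0,0,0]],[[-0.32,0.375,0.08],[0,0,0]],[[-0.36,0.42,0.1],[0,0,0]],[[-0.375,0.442,0.112],[0,0,0]],[[-0.375,0.442,0.112],[0,0,0]],[[-0.375,0.442,0.112],[0,0,0]]]' 0 60;  python3 g.py .52 -.352 .017 29.8
python3 - <<'E'
from h import *
from rig import get_image
im,d=get_image("side");a=cv2.resize(im[200:384,200:400,::-1],None,fx=3,fy=3,interpolation=3)
im,d=get_image("top");b=cv2.resize(im[100:250,310:420,::-1],(405,552),interpolation=3)
cv2.imwrite("pics/e.png",cv2.resize(np.hstack([a,b[:, :200*2]]),(800,442)))
E
```

```text
time_s: 4.55
position: [0.5192, -0.3504, 0.1167]
tool_rot: [[0.865, 0.502, -0.001], [0.502, -0.865, 0.001], [0.0, -0.001, -1.0]]
ft_force: [-0.2, 0.5, -1.5]
grip_width: 0.0368
gripper_force: 60.7
row [-0.0002, 0.0038, 0.1994] [-0.0004, -0.0, 0.002] dist 0.1 deg 0.4
at [ 0.5192 -0.3504  0.1167] q [-45.  34.  69.   0.  77.  15.] F [-0.2  0.5 -1.5] w 0.0368 gf 60.72513531893492 t 4.55
```

View pics/e.png

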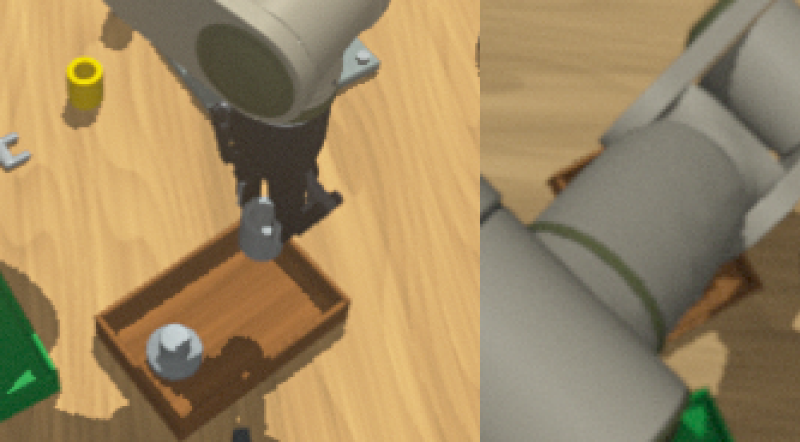

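The side view shows the sleeve held over the far half of the tray, the bush at (174,350), and rim corners at (98,320), (180,437) and (348,300).

Run:
```python
from h import *
np.set_printoptions(precision=4,suppress=True)
c=onz("side",np.array([(98,320),(180,437),(348,300)])/2.4+200,.035)
print(c,(c[0]+c[2])/2,np.linalg.norm(c[1]-c[0]),np.linalg.norm(c[2]-c[1]),np.degrees(np.arctan2(*(c[2]-c[1])[1::-1])))
m=(c[0]+c[2])/2; e=(c[2]-c[1])/np.linalg.norm(c[2]-c[1]);print("target",m+e*.047)
t=onz("top",[(334,160),(371,142),(405,199),(372,219)],.035);print(t,t.mean(0))
print("plate c side",onz("side",(311.5,206.4),.065))
```

```text
[[ 0.3696 -0.3722  0.035 ]
 [ 0.4268 -0.4893  0.035 ]
 [ 0.599  -0.3831  0.035 ]] [ 0.4843 -0.3776  0.035 ] 0.13039023865575414 0.20230587519386203 31.672346633222983
target [ 0.5243 -0.353   0.035 ]
[[ 0.5371 -0.2632  0.035 ]
 [ 0.5947 -0.3763  0.035 ]
 [ 0.4241 -0.4695  0.035 ]
 [ 0.3645 -0.369   0.035 ]] [ 0.4801 -0.3695  0.035 ]
plate c side [[ 0.59   -0.0524  0.065 ]]
```

```bash
python3 -m handwheel '[[[0.004,0.002,0.04],[0,0,0]],[[0.004,0.002,0.1],[0,0,0]],[[0.004,0.002,0.15],[0,0,0]],[[0.004,0.002,0.175],[0,0,0]],[[0.004,0.002,0.19],[0,0,0]],[[0.004,0.002,0.197],[0,0,0]],[[0.004,0.002,0.202],[0,0,0]],[[0.004,0.002,0.202],[0,0,0]]]' 0 60;  python3 g.py .52 -.352 .017 29.8
```

```text
time_s: 5.45
position: [0.5215, -0.3517, 0.0167]
tool_rot: [[0.865, 0.502, 0.001], [0.502, -0.865, -0.001], [0.0, 0.001, -1.0]]
ft_force: [-0.2, -0.9, -2.3]
grip_width: 0.0369
gripper_force: 60.7
row [-0.0029, -0.0009, -0.0007] [0.0003, -0.0001, 0.0018] dist 0.002 deg 0.3
at [ 0.5215 -0.3517  0.0167] q [-45.  40.  75.   0.  65.  15.] F [-0.2 -0.9 -2.3] w 0.0369 gf 60.70718217641115 t 5.45
```

```bash
python3 -m handwheel '[[[0,0,0.002],[0,0,0]],[[0,0,0.004],[0,0,0]],[[0,0,0.004],[0,0,0]]]' 0 60; python3 -m handwheel '[[[0,0,0],[0,0,0]],[[0,0,0],[0,0,0]],[[0,0,0],[0,0,0]],[[0,0,0],[0,0,0]]]' 0.7 60;python3 -m handwheel '[[[0,0,-0.06],[0,0,0]],[[0,0,-0.15],[0,0,0]],[[0,0,-0.25],[0,0,0]],[[0,0,-0.3],[0,0,0]],[[0,0,-0.3],[0,0,0]]]' 0.7 60;  python3 g.py .532 .087 .18 158.3
```

```text
time_s: 5.75
position: [0.5215, -0.3519, 0.0158]
tool_rot: [[0.865, 0.502, 0.001], [0.502, -0.865, -0.002], [0.0, 0.002, -1.0]]
ft_force: [-2.4, 1.5, 7.4]
grip_width: 0.036
gripper_force: 61.8
time_s: 6.15
position: [0.5212, -0.3516, 0.014]
tool_rot: [[0.865, 0.502, 0.0], [0.502, -0.865, -0.0], [-0.0, 0.0, -1.0]]
ft_force: [0.1, 0.5, 0.0]
grip_width: 0.0595
gripper_force: 0.0
time_s: 6.65
position: [0.5224, -0.3526, 0.1684]
tool_rot: [[0.865, 0.502, 0.006], [0.502, -0.865, -0.006], [0.002, 0.008, -1.0]]
ft_force: [0.3, -0.5, -0.1]
grip_width: 0.0598
gripper_force: 0.0
row [0.4579, -0.7506, -0.0281] [0.0021, 0.0024, -0.7121] dist 0.44 deg 128.2
at [ 0.5224 -0.3526  0.1684] q [-45.  31.  65.   0.  84.  15.] F [ 0.3 -0.5 -0.1] w 0.0598 gf 0.0 t 6.65
```

```bash
python3 -m handwheel '[[[0.03,-0.05,-0.01],[0,0,-0.045]],[[0.06,-0.1,-0.02],[0,0,-0.09]],[[0.09,-0.15,-0.03],[0,0,-0.135]],[[0.12,-0.2,-0.03],[0,0,-0.18]],[[0.16,-0.262,-0.03],[0,0,-0.225]],[[0.21,-0.344,-0.03],[0,0,-0.27]],[[0.26,-0.426,-0.03],[0,0,-0.315]],[[0.31,-0.508,-0.03],[0,0,-0.36]],[[0.36,-0.59,-0.03],[0,0,-0.405]],[[0.4,-0.656,-0.03],[0,0,-0.45]]]' 0.6 40;  python3 g.py .532 .087 .15 158.3
python3 - <<'E'
from h import *
from rig import get_image
np.set_printoptions(precision=4,suppress=True)
im,d=get_image("side");cv2.imwrite("pics/f.png",cv2.resize(im[270:384,220:360,::-1],None,fx=4,fy=4,interpolation=3))
p,u,v=cloud("side",d)
k=(np.hypot(p[:,0]-.52,p[:,1]+.352)<.035)&(p[:,2]>.043)&(p[:,2]<.08);print(k.sum(),p[k].mean(0),np.ptp(p[k],0),np.median(p[k,2]))
E
```

```text
time_s: 7.65
position: [0.5288, 0.0351, 0.1779]
tool_rot: [[-0.367, 0.93, -0.002], [0.93, 0.367, 0.001], [0.001, -0.002, -1.0]]
ft_force: [0.6, -0.0, -0.7]
grip_width: 0.0513
gripper_force: 0.0
row [0.0942, 0.0441, 0.0559] [-0.0003, -0.0006, -0.26] dist 0.059 deg 46.8
at [0.5288 0.0351 0.1779] q [ -9.  21.  80.   0.  79. -31.] F [ 0.6 -0.  -0.7] w 0.0513 gf 0.0 t 7.65
183 [ 0.5189 -0.3555  0.0491] [0.0391 0.0406 0.0117] 0.049374963516811365
```

View pics/f.png

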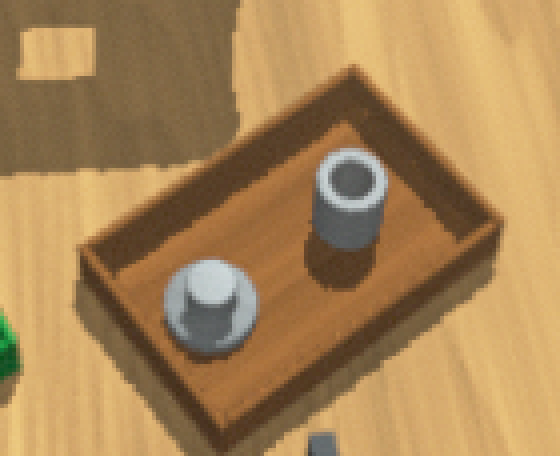

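The sleeve stands upright in the tray's free half at (350,195), and the bush at (210,300) is undisturbed.

```bash
python3 -m handwheel '[[[0.02,0.01,0.01],[0,0,-0.045]],[[0.04,0.02,0.02],[0,0,-0.09]],[[0.065,0.032,0.04],[0,0,-0.135]],[[0.094,0.046,0.055],[0,0,-0.18]],[[0.094,0.046,0.055],[0,0,-0.225]],[[0.094,0.046,0.055],[0,0,-0.26]],[[0.094,0.046,0.055],[0,0,-0.26]],[[0.094,0.046,0.055],[0,0,-0.26]]]' 0.6 40;  python3 g.py .532 .088 .094 158.3
```

```text
time_s: 8.5
position: [0.5339, 0.0846, 0.1509]
tool_rot: [[-0.925, 0.379, -0.001], [0.379, 0.925, 0.0], [0.001, -0.0, -1.0]]
ft_force: [0.2, -0.0, 0.7]
grip_width: 0.0516
gripper_force: 0.0
row [0.0059, 0.0049, 0.1137] [-0.0001, -0.0004, -0.0031] dist 0.057 deg 0.6
at [0.5339 0.0846 0.1509] q [ -4.  24.  81.  -0.  75. -71.] F [ 0.2 -0.   0.7] w 0.0516 gf 0.0 t 8.5
```

```bash
python3 -m handwheel '[[[0.006,0.005,0],[0,0,-0.003]],[[0.006,0.005,0.03],[0,0,-0.003]],[[0.006,0.005,0.06],[0,0,-0.003]],[[0.006,0.005,0.09],[0,0,-0.003]],[[0.006,0.005,0.113],[0,0,-0.003]],[[0.006,0.005,0.113],[0,0,-0.003]]]' 0.6 40; python3 -m handwheel '[[[0,0,0],[0,0,0]],[[0,0,0],[0,0,0]],[[0,0,0],[0,0,0]],[[0,0,0],[0,0,0]],[[0,0,0],[0,0,0]],[[0,0,0],[0,0,0]]]' 0 40; python3 g.py .532 .088 .094 158.3; python3 -c "
from rig import observe;print(observe()['wrist_torque'])"
```

```text
time_s: 9.1
position: [0.5314, 0.0882, 0.0937]
tool_rot: [[-0.93, 0.368, -0.003], [0.368, 0.93, 0.0], [0.003, -0.001, -1.0]]
ft_force: [-0.4, 0.5, 0.4]
grip_width: 0.0514
gripper_force: 0.0
time_s: 9.7
position: [0.5326, 0.0881, 0.0958]
tool_rot: [[-0.93, 0.367, 0.001], [0.367, 0.93, -0.0], [-0.001, 0.0, -1.0]]
ft_force: [-2.0, -0.5, 6.6]
grip_width: 0.0081
gripper_force: 39.4
row [0.0011, -0.0007, 0.0035] [0.0001, 0.0004, 0.0009] dist 0.002 deg 0.2
at [0.5326 0.0881 0.0958] q [ -3.  27.  86.  -0.  67. -72.] F [-2.  -0.5  6.6] w 0.0081 gf 39.43791925907135 t 9.7
[-0.07123501  0.18560549  0.06240069]
```

```bash
python3 -m handwheel '[[[0,0,0],[0,0,0.03]],[[0,0,0],[0,0,0.065]],[[0,0,0],[0,0,0.1]],[[0,0,0],[0,0,0.135]],[[0,0,0],[0,0,0.17]],[[0,0,0],[0,0,0.205]],[[0,0,0],[0,0,0.24]],[[0,0,0],[0,0,0.275]],[[0,0,0],[0,0,0.31]],[[0,0,0],[0,0,0.34]]]' 0 90; python3 g.py .532 .088 .094 97.3; python3 -c "
from rig import observe;print(observe()['wrist_torque'])"
```

```text
time_s: 10.7
position: [0.5324, 0.0879, 0.0959]
tool_rot: [[-0.123, 0.992, 0.001], [0.992, 0.123, -0.001], [-0.001, 0.001, -1.0]]
ft_force: [-2.9, -1.3, 9.5]
grip_width: 0.0057
gripper_force: 88.8
row [0.0003, -0.0007, 0.0039] [0.0003, 0.0003, -0.0015] dist 0.002 deg 0.3
at [0.5324 0.0879 0.0959] q [ -3.  27.  86.  -0.  67. -10.] F [-2.9 -1.3  9.5] w 0.0057 gf 88.82857510820031 t 10.7
[-0.32033193  0.47685003  0.20764495]
```

```bash
cat > pin.py <<'E'
from h import *
from rig import get_image
np.set_printoptions(precision=4,suppress=True)
import sys
o=np.array([.5075,.1475]); 
for n in P:
    im,d=get_image(n);p,u,v=cloud(n,d)
    for nm,c in(("pin",(.4945,.1415)),("post",(.520,.153))):
        k=(np.hypot(p[:,0]-c[0],p[:,1]-c[1])<.009)&(p[:,2]>.055)&(p[:,2]<.13);z=np.sort(p[k,2])
        print(n,nm,k.sum(),z[-8:])
    np.savez("last_"+n+".npz",im=im,d=d)
E
python3 pin.py
```

```text
side pin 23 [0.0763 0.0786 0.0787 0.079  0.0792 0.0798 0.0809 0.0819]
side post 42 [0.0921 0.0923 0.0934 0.0941 0.0941 0.0948 0.0989 0.1021]
top pin 0 []
top post 0 []
```

```bash
python3 -m handwheel '[[[0,0,0],[0,0,0.03]],[[0,0,0],[0,0,0.07]],[[0,0,0],[0,0,0.11]],[[0,0,0],[0,0,0.15]],[[0,0,0],[0,0,0.19]],[[0,0,0],[0,0,0.23]],[[0,0,0],[0,0,0.27]],[[0,0,0],[0,0,0.31]],[[0,0,0],[0,0,0.35]],[[0,0,0],[0,0,0.39]]]' 0 90;python3 -m handwheel '[[[0,0,0],[0,0,0.04]],[[0,0,0],[0,0,0.08]],[[0,0,0],[0,0,0.12]],[[0,0,0],[0,0,0.16]],[[0,0,0],[0,0,0.2]],[[0,0,0],[0,0,0.24]],[[0,0,0],[0,0,0.28]],[[0,0,0],[0,0,0.32]],[[0,0,0],[0,0,0.35]],[[0,0,0],[0,0,0.37]]]' 0 90; python3 g.py .532 .088 .094 -39.5; python3 -c "
from rig import observe;print(observe()['wrist_torque'])";python3 pin.py
python3 - <<'E'
from h import *
a=np.load("side0.npz")["im"];b=np.load("last_side.npz")["im"]
cv2.imwrite("pics/g.png",cv2.resize(np.hstack([x[135:185,250:300,::-1] for x in(a,b)]),(800,400),interpolation=3))
E
```

```text
time_s: 11.8
position: [0.532, 0.0881, 0.0959]
tool_rot: [[0.893, 0.451, -0.0], [0.451, -0.893, -0.0], [-0.0, 0.0, -1.0]]
ft_force: [-4.7, -0.9, 9.7]
grip_width: 0.0058
gripper_force: 89.0
time_s: 12.8
position: [0.532, 0.0885, 0.0959]
tool_rot: [[0.769, -0.639, 0.0], [-0.639, -0.769, 0.0], [-0.0, -0.0, -1.0]]
ft_force: [-3.8, 2.3, 8.9]
grip_width: 0.0055
gripper_force: 89.0
row [0.0006, 0.0007, 0.0038] [-0.0001, 0.0, -0.0011] dist 0.002 deg 0.2
at [0.532  0.0885 0.0959] q [ -3.  27.  86.   0.  67. 127.] F [-3.8  2.3  8.9] w 0.0055 gf 89.04013562947512 t 12.8
[0.24623761 0.66658193 0.29314114]
side pin 37 [0.0925 0.0925 0.0926 0.0931 0.0944 0.0953 0.0956 0.0962]
side post 38 [0.0875 0.0887 0.0893 0.0894 0.0918 0.0922 0.0931 0.0944]
top pin 0 []
top post 0 []
```

View pics/g.png

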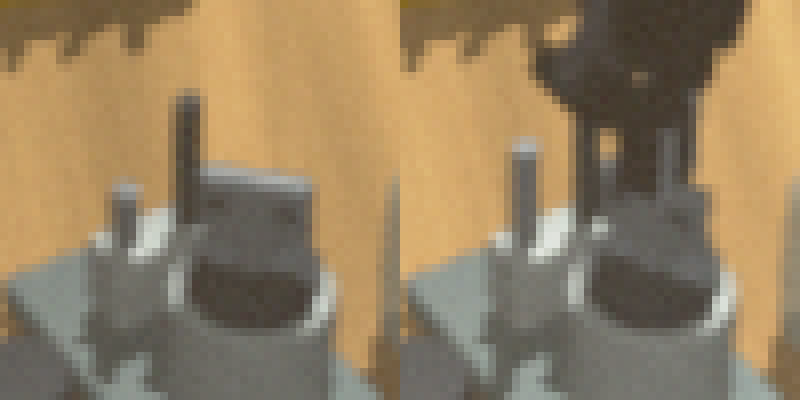

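The left half (start) has the pin top at (125,186) and the post top at (187,92). The right half (now) has the pin top at (524,144), so the pin has risen about 5 px of the roughly 8 px needed.

```bash
cat > edge.py <<'E'
from h import *
def proj(n,X):
    p=P[n];x=cv2.projectPoints(np.atleast_2d(X).astype(float),cv2.Rodrigues(p["R"])[0],p["t"],p["K"],np.array([p["k1"],0,0,0.]))[0];return x[:,0]
def top_edge(im,u0,v0,v1):
    # chroma (R-B): wood high, steel ~0; half-crossing averaged over 3 centre columns
    c=(im[...,0].astype(float)-im[...,2])[:, u0-1:u0+2].mean(1)
    hi=np.median(c[v0-8:v0]);lo=np.median(c[v1:v1+3]);h=(hi+lo)/2
    for v in range(v0-3,v1+1):
        if c[v]>h>=c[v+1]: return v+(c[v]-h)/(c[v]-c[v+1]),hi,lo
def z_of(row,xy,rad=.005):
    # far rim of the top disc is the top edge: shift away from camera
    d=np.array(xy)-C["side"][:2];d/=np.linalg.norm(d);q=np.array(xy)+d*rad
    zs=np.linspace(.05,.13,161);r=proj("side",np.c_[np.tile(q,(161,1)),zs])[:,1];return np.interp(-row,-r,zs)
def report(im):
    off=np.array([-.002,-.0035])
    for nm,xy,z0 in(("pin",(.4955,.1425),.09),("post",(.520,.153),.105)):
        xy=np.array(xy)+off;u=int(round(proj("side",[*xy,z0])[0,0]))
        for uu in (u-1,u,u+1):
            e=top_edge(im,uu,*((148,162) if nm=="pin" else (143,152)))
            if e: print(nm,uu,"row %.2f hi %.0f lo %.0f z %.4f"%(*e,z_of(e[0],xy)))
E
python3 - <<'E'
from edge import *
for f in("side0.npz","last_side.npz"):
    print(f);report(np.load(f)["im"])
im=np.load("last_side.npz")["im"].astype(int);print((im[...,0]-im[...,2])[146:168,262:269])
im=np.load("side0.npz")["im"].astype(int);print((im[...,0]-im[...,2])[140:166,262:278])
E
```

```text
side0.npz
pin 264 row 157.37 hi 86 lo 24 z 0.0748
pin 265 row 157.16 hi 86 lo 13 z 0.0756
pin 266 row 157.33 hi 87 lo 9 z 0.0749
post 272 row 146.30 hi 97 lo 37 z 0.1046
post 273 row 146.10 hi 98 lo 28 z 0.1054
post 274 row 146.05 hi 100 lo 45 z 0.1056
last_side.npz
pin 264 row 151.92 hi 93 lo 26 z 0.0955
pin 265 row 151.86 hi 84 lo 14 z 0.0957
pin 266 row 152.42 hi 64 lo 8 z 0.0936
post 273 row 149.79 hi 19 lo 26 z 0.0916
[[ 92  93  93  92  94  90  67]
 [ 93  95  91  95  95  97  91]
 [ 92  92  92  96  94  95  97]
 [ 95  91  92  94  93  94 100]
 [ 94  93  91  94  95  94  98]
 [ 93  93  90  91  90  97  97]
 [ 96  82  58  31  39  72  95]
 [ 94  78  27   0   5  56  93]
 [ 94  74  24   2   5  63  94]
 [ 95  71  29   5  15  70  95]
 [ 92  70  30   7  12  73  92]
 [ 94  72  30   5  12  74  98]
 [ 96  73  29   7  13  72  95]
 [ 95  70  29   9  12  72  95]
 [ 93  73  30  10  14  66  94]
 [102  73  29   6  12  41  54]
 [ 97  73  31   9   9  11  12]
 [ 74  46  22  11   9   4   3]
 [ 22  10   8   7  11   6   3]
 [  6   3   6   9   4   5   1]
 [  8   6  10   7   3   4   6]
 [ 10  10   9   8   8 
[... 1052 characters left out ...]
  69  24  17  23  39  44  44]
 [ 86  87  87  80  85  88  86  90  89  64  29  16  11   4   1   3]
 [ 87  85  63  50  57  78  90  91  89  65  29  15  15   7   2   3]
 [ 89  74  30   5   9  49  87  88  91  66  27  20  17  12  11   8]
 [ 88  68  25   3   3  50  86  89  89  64  27  19  15  11  11  14]
 [ 90  67  27   9  11  61  86  79  62  37  17  18  16  14  17  17]
 [ 91  65  29   9  10  38  49  28  14  10  13  22  17  14  11  12]
 [ 91  65  29  11   7  10  11   7   0   5  12  16  10   9   8  11]
 [ 67  41  20  11   9   6   5   5   4   4  13  11   7   8  12   9]
 [ 22  12  12  10  12   5   4   2   5   8  10   9   7   9  10   9]
 [  6   5   8   9   6   4   5   2   4   8  10  11   7   7   7   9]]
```

```bash
python3 -m handwheel '[[[0,0,0],[0,0,0]],[[0,0,0],[0,0,0]],[[0,0,0],[0,0,0]],[[0,0,0],[0,0,0]]]' 0.65 90
python3 -m handwheel '[[[0,0,0],[0,0,-0.04]],[[0,0,0],[0,0,-0.08]],[[0,0,0],[0,0,-0.12]],[[0,0,0],[0,0,-0.16]],[[0,0,0],[0,0,-0.2]],[[0,0,0],[0,0,-0.24]],[[0,0,0],[0,0,-0.28]],[[0,0,0],[0,0,-0.32]],[[0,0,0],[0,0,-0.34]]]' 0.65 90
python3 -m handwheel '[[[0,0,0],[0,0,-0.04]],[[0,0,0],[0,0,-0.08]],[[0,0,0],[0,0,-0.12]],[[0,0,0],[0,0,-0.16]],[[0,0,0],[0,0,-0.2]],[[0,0,0],[0,0,-0.24]],[[0,0,0],[0,0,-0.28]],[[0,0,0],[0,0,-0.32]],[[0,0,0],[0,0,-0.33]]]' 0.65 90
python3 -m handwheel '[[[0,0,0],[0,0,-0.04]],[[0,0,0],[0,0,-0.08]],[[0,0,0],[0,0,-0.12]],[[0,0,0],[0,0,-0.16]],[[0,0,0],[0,0,-0.2]],[[0,0,0],[0,0,-0.24]],[[0,0,0],[0,0,-0.28]],[[0,0,0],[0,0,-0.32]],[[0,0,0],[0,0,-0.33]],[[0,0,0],[0,0,-0.33]]]' 0.65 90
python3 g.py .532 .088 .094 140.3;python3 - <<'E'
from edge import *
from rig import get_image
report(get_image("side")[0])
E
```

```text
time_s: 13.3
position: [0.5323, 0.0881, 0.0949]
tool_rot: [[0.771, -0.637, -0.0], [-0.637, -0.771, 0.0], [-0.0, 0.0, -1.0]]
ft_force: [-0.1, 0.5, 0.9]
grip_width: 0.0556
gripper_force: 0.0
time_s: 14.2
position: [0.5323, 0.0881, 0.0949]
tool_rot: [[0.928, 0.373, -0.0], [0.373, -0.928, 0.0], [-0.0, -0.0, -1.0]]
ft_force: [-0.2, -0.2, -0.4]
grip_width: 0.0556
gripper_force: 0.0
time_s: 15.1
position: [0.5323, 0.0881, 0.0949]
tool_rot: [[0.152, 0.988, -0.0], [0.988, -0.152, -0.0], [-0.0, -0.0, -1.0]]
ft_force: [0.2, 0.6, -0.3]
grip_width: 0.0553
gripper_force: 0.0
time_s: 16.1
position: [0.5323, 0.0881, 0.0949]
tool_rot: [[-0.771, 0.637, -0.0], [0.637, 0.771, -0.0], [0.0, -0.0, -1.0]]
ft_force: [0.0, 0.5, -0.1]
grip_width: 0.0556
gripper_force: 0.0
row [0.0003, -0.0006, 0.0019] [-0.0, -0.0, 0.0009] dist 0.001 deg 0.2
at [0.5323 0.0881 0.0949] q [ -3.  27.  86.  -0.  67. -54.] F [ 0.   0.5 -0.1] w 0.0556 gf 0.0 t 16.1
pin 264 row 152.07 hi 86 lo 25 z 0.0949
pin 265 row 151.86 hi 67 lo 14 z 0.0957
pin 266 row 151.84 hi 43 lo 8 z 0.0958
post 273 row 140.98 hi 18 lo 20 z 0.1243
post 274 row 142.75 hi 20 lo 22 z 0.1178
```

```bash
python3 -m handwheel '[[[0,0,0],[0,0,0]],[[0,0,0],[0,0,0]],[[0,0,0],[0,0,0]],[[0,0,0],[0,0,0]],[[0,0,0],[0,0,0]],[[0,0,0],[0,0,0]]]' 0 90
python3 -m handwheel '[[[0,0,0],[0,0,0.03]],[[0,0,0],[0,0,0.07]],[[0,0,0],[0,0,0.11]],[[0,0,0],[0,0,0.15]],[[0,0,0],[0,0,0.19]],[[0,0,0],[0,0,0.23]],[[0,0,0],[0,0,0.27]],[[0,0,0],[0,0,0.31]],[[0,0,0],[0,0,0.34]],[[0,0,0],[0,0,0.36]]]' 0 90
python3 -m handwheel '[[[0,0,0],[0,0,0.03]],[[0,0,0],[0,0,0.06]],[[0,0,0],[0,0,0.09]],[[0,0,0],[0,0,0.12]],[[0,0,0],[0,0,0.14]],[[0,0,0],[0,0,0.14]]]' 0 90
python3 g.py .532 .088 .094 49.3;python3 - <<'E'
from edge import *
from rig import get_image
report(get_image("side")[0])
E
```

```text
time_s: 16.75
position: [0.5324, 0.0881, 0.0953]
tool_rot: [[-0.771, 0.637, 0.0], [0.637, 0.771, -0.0], [-0.0, 0.0, -1.0]]
ft_force: [-1.2, 0.2, 4.5]
grip_width: 0.0058
gripper_force: 88.6
time_s: 17.75
position: [0.5322, 0.0881, 0.0953]
tool_rot: [[0.251, 0.968, 0.0], [0.968, -0.251, -0.0], [-0.0, 0.0, -1.0]]
ft_force: [-1.8, 0.4, 5.3]
grip_width: 0.0062
gripper_force: 88.8
time_s: 18.35
position: [0.5322, 0.0882, 0.0953]
tool_rot: [[0.638, 0.77, 0.0], [0.77, -0.638, -0.0], [-0.0, 0.0, -1.0]]
ft_force: [-2.0, -0.6, 5.1]
grip_width: 0.006
gripper_force: 88.7
row [-0.0005, -0.0001, 0.0026] [0.0, 0.0, 0.0059] dist 0.001 deg 1.1
at [0.5322 0.0882 0.0953] q [-3. 27. 86. -0. 67. 36.] F [-2.  -0.6  5.1] w 0.006 gf 88.68907981552184 t 18.35
pin 264 row 149.38 hi 94 lo 25 z 0.1050
pin 265 row 149.20 hi 94 lo 12 z 0.1056
pin 266 row 149.37 hi 95 lo 7 z 0.1050
post 273 row 147.54 hi 20 lo 22 z 0.1000
post 274 row 146.72 hi 20 lo 24 z 0.1031
```

The pin is now level with the post (both at 0.105). Next I release and go to the handle.

```bash
python3 -m handwheel '[[[0,0,0],[0,0,0]],[[0,0,0],[0,0,0]],[[0,0,0],[0,0,0]],[[0,0,-0.03],[0,0,0]],[[0,0,-0.1],[0,0,0]],[[0,0,-0.16],[0,0,0]],[[0,0,-0.19],[0,0,0]],[[0,0,-0.19],[0,0,0]]]' 0.5 90; python3 g.py .642 -.0275 .18 203.3
```

```text
time_s: 19.2
position: [0.5332, 0.0881, 0.192]
tool_rot: [[0.637, 0.771, 0.004], [0.771, -0.637, -0.0], [0.003, 0.004, -1.0]]
ft_force: [0.7, -0.0, -0.6]
grip_width: 0.0429
gripper_force: 0.0
row [-0.0399, 0.3149, 0.0249] [0.0015, 0.0012, -0.8491] dist 0.159 deg 152.8
at [0.5332 0.0881 0.192 ] q [-3. 21. 77.  0. 81. 36.] F [ 0.7 -0.  -0.6] w 0.0429 gf 0.0 t 19.2
```

```bash
python3 -m handwheel '[[[-0.004,0.03,0],[0,0,-0.045]],[[-0.008,0.06,0],[0,0,-0.09]],[[-0.012,0.1,0],[0,0,-0.135]],[[-0.016,0.14,0],[0,0,-0.18]],[[-0.02,0.18,0],[0,0,-0.225]],[[-0.025,0.22,0],[0,0,-0.27]],[[-0.03,0.26,0],[0,0,-0.315]],[[-0.035,0.29,0],[0,0,-0.36]],[[-0.04,0.315,0],[0,0,-0.405]],[[-0.04,0.315,0],[0,0,-0.45]]]' 0.6 50
python3 -m handwheel '[[[0,0,0],[0,0,-0.045]],[[0,0,0],[0,0,-0.09]],[[0,0,0],[0,0,-0.135]],[[0,0,0],[0,0,-0.18]],[[0,0,0],[0,0,-0.225]],[[0,0,0],[0,0,-0.27]],[[0,0,0],[0,0,-0.315]],[[0,0,0],[0,0,-0.36]],[[0,0,0],[0,0,-0.4]],[[0,0,0],[0,0,-0.4]]]' 0.6 50
python3 g.py .642 -.0275 .091 203.3
python3 - <<'E'
from edge import *
from rig import get_image
report(get_image("side")[0])
im,d=get_image("top")
E
```

```text
time_s: 20.2
position: [0.6413, -0.0289, 0.1877]
tool_rot: [[-0.665, 0.747, -0.003], [0.747, 0.665, 0.0], [0.002, -0.002, -1.0]]
ft_force: [-1.1, 0.5, -0.0]
grip_width: 0.0517
gripper_force: 0.0
time_s: 21.2
position: [0.6407, -0.0275, 0.1884]
tool_rot: [[-0.917, -0.399, -0.002], [-0.399, 0.917, 0.001], [0.002, 0.001, -1.0]]
ft_force: [0.3, 0.1, 0.1]
grip_width: 0.051
gripper_force: 0.0
row [-0.0028, -0.0013, 0.1948] [0.0004, -0.0006, 0.0012] dist 0.097 deg 0.3
at [ 0.6407 -0.0275  0.1884] q [ -13.   32.   60.   -0.   88. -127.] F [0.3 0.1 0.1] w 0.051 gf 0.0 t 21.2
pin 264 row 149.37 hi 95 lo 26 z 0.1050
pin 265 row 149.19 hi 96 lo 14 z 0.1057
pin 266 row 149.38 hi 97 lo 10 z 0.1050
post 272 row 146.33 hi 104 lo 42 z 0.1046
post 273 row 146.18 hi 105 lo 29 z 0.1051
post 274 row 146.09 hi 106 lo 50 z 0.1054
```

Pin and post are still level (0.1052 against 0.1050). I descend on the handle and close.

```bash
python3 -m handwheel '[[[-0.003,-0.001,0.04],[0,0,0]],[[-0.003,-0.001,0.1],[0,0,0]],[[-0.003,-0.001,0.15],[0,0,0]],[[-0.003,-0.001,0.18],[0,0,0]],[[-0.003,-0.001,0.195],[0,0,0]],[[-0.003,-0.001,0.195],[0,0,0]]]' 0.6 50
python3 -m handwheel '[[[0,0,0],[0,0,0]],[[0,0,0],[0,0,0]],[[0,0,0],[0,0,0]],[[0,0,0],[0,0,0]],[[0,0,0],[0,0,0]]]' 0 50
python3 g.py .642 -.0275 .091 203.3
```

```text
time_s: 21.9
position: [0.6422, -0.0273, 0.0915]
tool_rot: [[-0.918, -0.397, -0.002], [-0.397, 0.918, 0.0], [0.001, 0.001, -1.0]]
ft_force: [-0.2, -0.7, -0.3]
grip_width: 0.0514
gripper_force: 0.0
time_s: 22.4
position: [0.6432, -0.0276, 0.0938]
tool_rot: [[-0.917, -0.398, 0.002], [-0.398, 0.917, -0.001], [-0.002, -0.002, -1.0]]
ft_force: [-0.0, 0.2, 6.0]
grip_width: 0.0184
gripper_force: 48.8
row [0.0021, 0.0011, 0.0056] [-0.0005, 0.0006, 0.0008] dist 0.003 deg 0.2
at [ 0.6432 -0.0276  0.0938] q [ -13.   36.   68.   -0.   76. -126.] F [-0.   0.2  6. ] w 0.0184 gf 48.82736563682556 t 22.4
```

```bash
python3 -m handwheel '[[[0.0006,-0.0115,0],[0,0,0.0333]],[[0.0024,-0.0229,0],[0,0,0.0667]],[[0.0054,-0.034,0],[0,0,0.1]],[[0.0095,-0.0447,0],[0,0,0.1333]],[[0.0147,-0.055,0],[0,0,0.1667]],[[0.021,-0.0647,0],[0,0,0.2]],[[0.0283,-0.0736,0],[0,0,0.2333]],[[0.0364,-0.0817,0],[0,0,0.2667]],[[0.0453,-0.089,0],[0,0,0.3]],[[0.055,-0.0953,0],[0,0,0.3333]]]' 0 50
python3 g.py .5928 -.0495 .0938 143.3
```

```text
time_s: 23.4
position: [0.6377, -0.0824, 0.0939]
tool_rot: [[-0.801, 0.599, 0.005], [0.599, 0.801, -0.001], [-0.004, 0.002, -1.0]]
ft_force: [4.3, 1.0, 3.7]
grip_width: 0.0186
gripper_force: 48.7
row [0.1113, -0.0011, -0.0003] [0.0007, 0.0013, -0.0005] dist 0.056 deg 0.3
at [ 0.6377 -0.0824  0.0939] q [-18.  36.  68.   0.  75. -71.] F [4.3 1.  3.7] w 0.0186 gf 48.730326890945435 t 23.4
```

Low forces. I continue with the same arc twice more.

```bash
python3 -m handwheel '[[[0.0006,-0.0115,0],[0,0,0.0333]],[[0.0024,-0.0229,0],[0,0,0.0667]],[[0.0054,-0.034,0],[0,0,0.1]],[[0.0095,-0.0447,0],[0,0,0.1333]],[[0.0147,-0.055,0],[0,0,0.1667]],[[0.021,-0.0647,0],[0,0,0.2]],[[0.0283,-0.0736,0],[0,0,0.2333]],[[0.0364,-0.0817,0],[0,0,0.2667]],[[0.0453,-0.089,0],[0,0,0.3]],[[0.055,-0.0953,0],[0,0,0.3333]]]' 0 50
python3 g.py .5928 -.0495 .0938 83.3
python3 -m handwheel '[[[0.0006,-0.0115,0],[0,0,0.0333]],[[0.0024,-0.0229,0],[0,0,0.0667]],[[0.0054,-0.034,0],[0,0,0.1]],[[0.0095,-0.0447,0],[0,0,0.1333]],[[0.0147,-0.055,0],[0,0,0.1667]],[[0.021,-0.0647,0],[0,0,0.2]],[[0.0283,-0.0736,0],[0,0,0.2333]],[[0.0364,-0.0817,0],[0,0,0.2667]],[[0.0453,-0.089,0],[0,0,0.3]],[[0.055,-0.0953,0],[0,0,0.3333]]]' 0 50
python3 g.py .5928 -.0495 .0938 23.3
```

```text
time_s: 24.4
position: [0.5872, -0.107, 0.0939]
tool_rot: [[0.119, 0.993, 0.005], [0.993, -0.119, -0.006], [-0.005, 0.005, -1.0]]
ft_force: [2.7, -11.7, 2.5]
grip_width: 0.0189
gripper_force: 48.8
row [0.1155, -0.0025, -0.0004] [0.0017, 0.0016, -0.0007] dist 0.058 deg 0.4
at [ 0.5872 -0.107   0.0939] q [-22.  32.  77.  -0.  71. -15.] F [  2.7 -11.7   2.5] w 0.0189 gf 48.84378254413605 t 24.4
time_s: 25.4
position: [0.5388, -0.0736, 0.0937]
tool_rot: [[0.919, 0.394, -0.006], [0.394, -0.919, -0.005], [-0.007, 0.002, -1.0]]
ft_force: [-18.3, -10.9, 14.6]
grip_width: 0.018
gripper_force: 50.2
row [0.1183, -0.0017, -0.0011] [0.0007, 0.0023, -0.0005] dist 0.059 deg 0.4
at [ 0.5388 -0.0736  0.0937] q [-20.  28.  85.  -0.  68.  47.] F [-18.3 -10.9  14.6] w 0.018 gf 50.197495222091675 t 25.4
```

```bash
python3 -m handwheel '[[[0,0,0],[0,0,0]],[[0,0,0],[0,0,0]],[[0,0,0],[0,0,0]],[[0.004,0,0.002],[0,0,0]],[[0.004,0,0.002],[0,0,0]]]' 0.6 50
python3 -m handwheel '[[[0,0,0],[0,0,-0.04]],[[0,0,0],[0,0,-0.08]],[[0,0,0],[0,0,-0.12]],[[0,0,0],[0,0,-0.16]],[[0,0,0],[0,0,-0.2]],[[0,0,0],[0,0,-0.24]],[[0,0,0],[0,0,-0.28]],[[0,0,0],[0,0,-0.32]],[[0,0,0],[0,0,-0.34]]]' 0.6 50
python3 -m handwheel '[[[0,0,0],[0,0,-0.04]],[[0,0,0],[0,0,-0.08]],[[0,0,0],[0,0,-0.12]],[[0,0,0],[0,0,-0.16]],[[0,0,0],[0,0,-0.2]],[[0,0,0],[0,0,-0.24]],[[0,0,0],[0,0,-0.28]],[[0,0,0],[0,0,-0.32]],[[0,0,0],[0,0,-0.33]]]' 0.6 50
python3 -m handwheel '[[[0,0,0],[0,0,-0.04]],[[0,0,0],[0,0,-0.08]],[[0,0,0],[0,0,-0.12]],[[0,0,0],[0,0,-0.16]],[[0,0,0],[0,0,-0.2]],[[0,0,0],[0,0,-0.24]],[[0,0,0],[0,0,-0.28]],[[0,0,0],[0,0,-0.32]],[[0,0,0],[0,0,-0.33]],[[0,0,0],[0,0,-0.33]]]' 0.6 50
python3 g.py .592 -.05 .0938 203.3
```

```text
time_s: 25.9
position: [0.5438, -0.0703, 0.0913]
tool_rot: [[0.917, 0.399, -0.0], [0.399, -0.917, 0.0], [0.0, -0.0, -1.0]]
ft_force: [-0.5, -0.2, 0.4]
grip_width: 0.0509
gripper_force: 0.0
time_s: 26.8
position: [0.5436, -0.0704, 0.0914]
tool_rot: [[0.088, 0.996, -0.0], [0.996, -0.088, 0.0], [0.0, -0.0, -1.0]]
ft_force: [0.1, 0.4, -0.3]
grip_width: 0.051
gripper_force: 0.0
time_s: 27.7
position: [0.5436, -0.0703, 0.0914]
tool_rot: [[-0.812, 0.583, -0.0], [0.583, 0.812, 0.0], [0.0, 0.0, -1.0]]
ft_force: [0.7, 0.5, -0.6]
grip_width: 0.0513
gripper_force: 0.0
time_s: 28.7
position: [0.5436, -0.0704, 0.0914]
tool_rot: [[-0.917, -0.399, -0.0], [-0.399, 0.917, 0.0], [0.0, 0.0, -1.0]]
ft_force: [0.4, -1.0, -0.7]
grip_width: 0.0513
gripper_force: 0.0
row [-0.1051, -0.0012, -0.0048] [0.0, -0.0, 0.0011] dist 0.053 deg 0.2
at [ 0.5436 -0.0704  0.0914] q [ -20.   28.   85.    0.   67. -133.] F [ 0.4 -1.  -0.7] w 0.0513 gf 0.0 t 28.7
```

```bash
python3 -m handwheel '[[[0.005,0,0],[0,0,0]],[[0.0092,0,0],[0,0,0]],[[0.0092,0,0],[0,0,0]]]' 0.6 50
python3 -m handwheel '[[[0,0,0],[0,0,0]],[[0,0,0],[0,0,0]],[[0,0,0],[0,0,0]],[[0,0,0],[0,0,0]],[[0,0,0],[0,0,0]]]' 0 50
python3 -m handwheel '[[[-0.0006,0.0115,0],[0,0,0.0333]],[[-0.0024,0.0229,0],[0,0,0.0667]],[[-0.0054,0.034,0],[0,0,0.1]],[[-0.0095,0.0447,0],[0,0,0.1333]],[[-0.0147,0.055,0],[0,0,0.1667]],[[-0.021,0.0647,0],[0,0,0.2]],[[-0.0283,0.0736,0],[0,0,0.2333]],[[-0.0364,0.0817,0],[0,0,0.2667]],[[-0.0453,0.089,0],[0,0,0.3]],[[-0.055,0.0953,0],[0,0,0.3333]]]' 0 50
python3 g.py .592 -.05 .0938 143.3
```

```text
time_s: 29.0
position: [0.539, -0.0724, 0.0915]
tool_rot: [[-0.917, -0.398, -0.0], [-0.398, 0.917, -0.0], [0.0, 0.0, -1.0]]
ft_force: [-0.4, -0.1, 0.5]
grip_width: 0.0512
gripper_force: 0.0
time_s: 29.5
position: [0.5394, -0.0723, 0.0918]
tool_rot: [[-0.917, -0.398, 0.0], [-0.398, 0.917, -0.0], [-0.0, -0.0, -1.0]]
ft_force: [-1.4, 1.2, 5.4]
grip_width: 0.0191
gripper_force: 48.8
time_s: 30.5
position: [0.5453, -0.0176, 0.0918]
tool_rot: [[-0.801, 0.598, -0.0], [0.598, 0.801, -0.001], [0.0, -0.001, -1.0]]
ft_force: [-3.4, -0.7, 6.1]
grip_width: 0.019
gripper_force: 49.1
row [-0.1136, 0.004, -0.004] [-0.0002, -0.0, -0.0003] dist 0.057 deg 0.1
at [ 0.5453 -0.0176  0.0918] q [-14.  28.  85.  -0.  67. -67.] F [-3.4 -0.7  6.1] w 0.019 gf 49.06510412693024 t 30.5
```

```bash
python3 -m handwheel '[[[-0.0006,0.0115,0],[0,0,0.0333]],[[-0.0024,0.0229,0],[0,0,0.0667]],[[-0.0054,0.034,0],[0,0,0.1]],[[-0.0095,0.0447,0],[0,0,0.1333]],[[-0.0147,0.055,0],[0,0,0.1667]],[[-0.021,0.0647,0],[0,0,0.2]],[[-0.0283,0.0736,0],[0,0,0.2333]],[[-0.0364,0.0817,0],[0,0,0.2667]],[[-0.0453,0.089,0],[0,0,0.3]],[[-0.055,0.0953,0],[0,0,0.3333]]]' 0 50
python3 g.py .592 -.05 .0938 83.3
python3 -m handwheel '[[[-0.0006,0.0115,0],[0,0,0.0333]],[[-0.0024,0.0229,0],[0,0,0.0667]],[[-0.0054,0.034,0],[0,0,0.1]],[[-0.0095,0.0447,0],[0,0,0.1333]],[[-0.0147,0.055,0],[0,0,0.1667]],[[-0.021,0.0647,0],[0,0,0.2]],[[-0.0283,0.0736,0],[0,0,0.2333]],[[-0.0364,0.0817,0],[0,0,0.2667]],[[-0.0453,0.089,0],[0,0,0.3]],[[-0.055,0.0953,0],[0,0,0.3333]]]' 0 50
python3 g.py .642 -.0275 .0938 23.3
```

```text
time_s: 31.5
position: [0.596, 0.005, 0.0918]
tool_rot: [[0.117, 0.993, -0.0], [0.993, -0.117, 0.001], [0.001, -0.0, -1.0]]
ft_force: [-2.9, 3.0, 4.3]
grip_width: 0.0193
gripper_force: 49.1
row [-0.1101, 0.0049, -0.0041] [-0.0001, -0.0003, -0.0002] dist 0.055 deg 0.1
at [0.596  0.005  0.0918] q [-11.  32.  77.   0.  71.  -4.] F [-2.9  3.   4.3] w 0.0193 gf 49.08815324306488 t 31.5
time_s: 32.5
position: [0.6409, -0.0278, 0.0919]
tool_rot: [[0.919, 0.395, 0.002], [0.395, -0.919, 0.001], [0.002, -0.0, -1.0]]
ft_force: [0.6, 3.9, 4.0]
grip_width: 0.0193
gripper_force: 48.9
row [0.0022, 0.0002, -0.0039] [-0.0001, -0.0006, -0.0002] dist 0.002 deg 0.1
at [ 0.6409 -0.0278  0.0919] q [-13.  36.  69.   0.  75.  54.] F [0.6 3.9 4. ] w 0.0193 gf 48.93640995025635 t 32.5
```

The handle is back to within about 0.1 mm tangentially of its start position. I release and withdraw.

```bash
python3 -m handwheel '[[[0,0,0],[0,0,0]],[[0,0,0],[0,0,0]],[[0,0,0],[0,0,0]],[[0,0,0],[0,0,0]],[[0,0,-0.05],[0,0,0]],[[0,0,-0.12],[0,0,0]],[[0,0,-0.2],[0,0,0]],[[0,0,-0.25],[0,0,0]],[[0,0,-0.25],[0,0,0]]]' 0.6 50
python3 -m handwheel '[[[-0.05,-0.02,0],[0,0,0]],[[-0.13,-0.06,0],[0,0,0]],[[-0.22,-0.1,0],[0,0,0]],[[-0.31,-0.15,0],[0,0,0]],[[-0.4,-0.2,0],[0,0,0]],[[-0.45,-0.22,0],[0,0,0]],[[-0.45,-0.22,0],[0,0,0]],[[-0.45,-0.22,0],[0,0,0]]]' 0.6 50
python3 - <<'E'
from edge import *
from rig import get_image
np.set_printoptions(precision=4,suppress=True)
im,d=get_image("side");report(im);p,u,v=cloud("side",d)
k=(np.hypot(p[:,0]-.643,p[:,1]+.028)<.03)&(p[:,2]>.113)&(p[:,2]<.13);print("handle",k.sum(),p[k].mean(0))
p0,_,_=cloud("side",np.load("side0.npz")["d"]);k=(np.hypot(p0[:,0]-.643,p0[:,1]+.028)<.03)&(p0[:,2]>.113)&(p0[:,2]<.13);print("handle0",k.sum(),p0[k].mean(0))
k=(np.hypot(p[:,0]-.52,p[:,1]+.352)<.035)&(p[:,2]>.043)&(p[:,2]<.08);print("sleeve",k.sum(),p[k].mean(0))
cv2.imwrite("pics/z.png",cv2.resize(im[110:384,190:400,::-1],None,fx=2.15,fy=2.15,interpolation=3))
E
```

```text
time_s: 33.4
position: [0.6414, -0.0286, 0.2207]
tool_rot: [[0.917, 0.4, 0.007], [0.4, -0.917, -0.002], [0.006, 0.005, -1.0]]
ft_force: [0.4, 0.7, -0.8]
grip_width: 0.0511
gripper_force: 0.0
time_s: 34.2
position: [0.3899, -0.0172, 0.2164]
tool_rot: [[0.917, 0.399, 0.0], [0.399, -0.917, -0.0], [0.0, 0.0, -1.0]]
ft_force: [1.4, 0.1, 0.0]
grip_width: 0.0511
gripper_force: 0.0
pin 264 row 149.42 hi 93 lo 25 z 0.1048
pin 265 row 149.21 hi 94 lo 13 z 0.1056
pin 266 row 149.40 hi 94 lo 7 z 0.1049
post 272 row 146.32 hi 103 lo 40 z 0.1046
post 273 row 146.17 hi 104 lo 29 z 0.1051
post 274 row 146.10 hi 105 lo 48 z 0.1054
handle 63 [ 0.6389 -0.0325  0.1214]
handle0 63 [ 0.6388 -0.0327  0.1215]
sleeve 183 [ 0.5189 -0.3553  0.0492]
```

View pics/z.png

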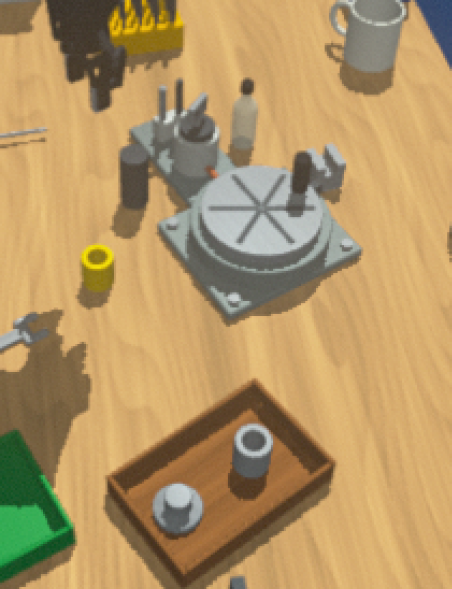

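The picture shows the sleeve upright in the tray at (252,450) and the bush at (178,508). Pin and post are level near (170,90), the handle is back at its start at (302,172), and the bystanders stand in place.

```bash
python3 -c "
from rig import close_job;print(close_job())"
```

```text
the job is handed in; nothing more can be done
None
```

I handed the job in at about 34 s: the sleeve stands in the tray, the pin is level with the post to within the measurement error, and the handle is back at its start after one full clockwise turn; the final picture shows the bystanders in place, but the hand-in returned no verdict.

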